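# Fill the gap in the dry bath and reset its cutout

### The job

The dry bath's cutout has tripped because its chamber was run with an open gap beside the tube block. Find by trial which of the three aluminium filler bars fills that gap without slack (the thickest that goes in), lower it fully down into the gap without dropping it, and leave the other two on the bench. Then reset the cutout: push its lever fully to off, towards the front panel, and throw it fully on, towards the tube block; do not knock the other things on the bench about.

Things in the scene. Friction and masses are not known exactly. Their poses are not given: they have to be found in the camera images.
- heater: white dry-block heater, fixed, 260 mm deep (x) x 190 wide (y), top deck 95 mm above the bench. Origin: centre of the underside; front panel faces -x, z up. Open chamber: x -45 to +55, y -55 to +55 mm, floor 45 mm above the bench, 50 mm deep. A tube block, level with the deck, stands against the +y wall and fills it except for a slot along the -y wall: the gap.
- gap_wall (a point): fixed side of the gap: on the chamber's -y wall at mid-length, at deck height (heater x 5, y -55, z 95 mm). From here the gap extends to the heater's +y, 100 mm long, 50 deep; its width varies: 2 mm more than the thickness of one of the bars. Too thick a bar stops on the rim; too thin a one goes in with 7 mm or more of play across. A seated bar's tab stands above the deck.
- bar_16: aluminium filler bar, 16 mm thick, 96 long, 50 high, 0.15 to 0.45 kg. A steel pull tab stands on the middle of its top: 8 mm thick (across the bar), 36 long (along the bar), 38 tall, its top 88 mm above the underside. Foot edges chamfered 2 mm. At first upright on the bench. Origin: centre of the underside; x along the length, y across the 16 mm thickness, z up.
- bar_21: aluminium filler bar, 21 mm thick, 96 long, 50 high, 0.15 to 0.45 kg. A steel pull tab stands on the middle of its top: 8 mm thick (across the bar), 36 long (along the bar), 38 tall, its top 88 mm above the underside. Foot edges chamfered 2 mm. At first upright on the bench. Origin: centre of the underside; x along the length, y across the 21 mm thickness, z up.
- bar_26: aluminium filler bar, 26 mm thick, 96 long, 50 high, 0.15 to 0.45 kg. A steel pull tab stands on the middle of its top: 8 mm thick (across the bar), 36 long (along the bar), 38 tall, its top 88 mm above the underside. Foot edges chamfered 2 mm. At first upright on the bench. Origin: centre of the underside; x along the length, y across the 26 mm thickness, z up.
- block_p: aluminium tube block, 25 medium holes, 98 mm long (x), 50 high, 80 to 95 wide (y): the three differ in width, widths not given. One of them, by chance, is in the heater's chamber; the others are spares on the low shelf behind it. Immovable. Origin: foot of its +y face, mid-length; it extends from there to -y. Axes as the heater's.
- block_q: aluminium tube block, 16 large holes, 98 mm long (x), 50 high, 80 to 95 wide (y): the three differ in width, widths not given. One of them, by chance, is in the heater's chamber; the others are spares on the low shelf behind it. Immovable. Origin: foot of its +y face, mid-length; it extends from there to -y. Axes as the heater's.
- block_r: aluminium tube block, 49 small holes, 98 mm long (x), 50 high, 80 to 95 wide (y): the three differ in width, widths not given. One of them, by chance, is in the heater's chamber; the others are spares on the low shelf behind it. Immovable. Origin: foot of its +y face, mid-length; it extends from there to -y. Axes as the heater's.
- cutout (a joint): thermal cutout lever on the heater's front deck, rad, hinged about the heater's y at heater x -98, y +45, z 97 mm. 0 = fully off (leans 0.5 rad to the front, -x), 1.0 = fully on (leans 0.5 rad to the chamber, +x), about 0.5 = tripped, about upright (start: 0.35 to 0.65). A stiff hinge with no spring: it stays where it is left, so take it right to its end stops. About 2 N at the tip moves it.
- cutout_tip (a point): tip of the cutout lever: black paddle 13 mm wide (y), 6 to 8 mm thick, 37 mm from the hinge axis to the tip; upright its tip is 134 mm above the bench. Axes turn with the lever. Its black bezel stands 3 mm proud of the deck.
- tube_rack: bystander: blue tube rack 110 x 70 x 45 mm, with tubes to 56 mm. Origin: centre of the underside.
- tip_box: bystander: green pipette-tip box 85 x 120 x 69 mm. Origin: centre of the underside.
- microplate: bystander: pale 96-well plate 127 x 85 x 13 mm. Origin: centre of the underside.
- blue_cap: bystander: blue screw cap, 36 mm across, 13 mm high. Origin: centre of the underside.
- grey_cap: bystander: grey screw cap, 24 mm across, 11 mm high. Origin: centre of the underside.
- reagent: bystander: amber bottle, 52 mm across, 110 mm high. Origin: centre of the underside.
- forceps: bystander: steel forceps lying flat, 120 x 9 x 6 mm. Origin: centre of the underside.
There are look-alikes about, which are no part of the job. What is shaped like the bar_26 but purple or red is not meant.

How it is judged:
By the outcome, as a careful person would: the job done as asked, in the order asked, and still so for the second after the job is handed in, with the robot touching nothing.
It also fails if it takes over 72 s, if anything falls off the work surface, if the arm or the gripper's body presses on something with over 40 N, if the wrist force passes 120 N, or if a joint passes its speed limit or range.

### The arm

A 6-joint arm with a two-finger parallel gripper is mounted at the origin on the work surface. World frame = base frame: x ahead of the robot, y to its left, z up, the work surface at z = 0. Lengths are in mm, angles in rad, forces in N, time in s.
With the tool pointing down it reaches from about 400 to 925 mm from the base axis. Payload 12.5 kg.
Tool frame: the origin (TCP) lies between the finger pads; the fingertips stand 19 mm ahead of it and the grasp point (between the pads) is the TCP (env.tips_ahead is the distance from the TCP to the fingertips, in mm); z points along the fingers, y is the line along which they close (so a half turn about z gives the same grasp; the last joint's range is limited). The gripper opens to 95 mm and grips with 3 to 60 N. Pads are 20 mm wide; open, the fingers measure 119 mm over their backs; the gripper's body (75 mm by 180 mm) begins 59 mm behind the grasp point.
Start: joints at [-1.223, 0.491, 1.559, -0, 1.092, -0.106], TCP at [274.014, -561.748, 233.661] pointing down, gripper open.
Joint ranges: [-3.1, 3.1], [-0.84, 2.19], [0.05, 2.79], [-1.13, 4.28], [0.06, 2.93], [-2.69, 2.69]. Speed limits (rad/s): [2.22, 2.22, 2.79, 3.14, 3.14, 3.14].

### API

Orientations are given as [roll, pitch, yaw] about the fixed x, y, z axes, in that order (R = Rz(yaw) Ry(pitch) Rx(roll)).
In Python, from cell import env gives the robot as it stands.
- The arm moves only by the shell command python3 -m crank 'ROWS'. ROWS is JSON, a list of rows, each a list of 5 numbers: the shift along the tool's x, y, z in mm, then the turn about the tool's z in degrees, then the finger opening in mm, from 0 to 95.1. In form: [[dx, dy, dz, yaw, grip], ...]. A call has 1 to 10 rows; each row is the pose to reach, as a shift and turn from the pose commanded when the call began, along the tool's axes at that moment; what a row does not reach only later rows make up. A row lasts 1/12 s, in which the tool goes at most 41.7 mm and 7.16 degrees, less where a joint would pass 70% of its speed; a pose out of reach is approached as far as the arm can. A call with a gripper value outside its range is refused whole. The fingers move at their own pace and stop on an object; the grip force is fixed at half the most. Time passes only in rows, so rows that repeat a pose let the fingers close. It gives the time, the measured TCP pose, the force, the opening and the grip force at its end, in the units of the state.
- env.state(): the state, without advancing time (a new reading comes with each control period).
- env.read_camera(name): name is "scene" or "top" or "wrist"; returns a dict with "img" (400x640x3 uint8, blue, green, red), "K" (3x3 intrinsics, pixels), "pose" (4x4, takes a point from camera to world coordinates). Camera axes: x right, y down, z forward; pixel columns grow to the right and rows downward; lengths in mm; the calibration is good to about 2 mm. The wrist camera is an equidistant fisheye: a pixel r from the principal point sees the ray r / f radians off the axis. A picture is of the moment at which its call begins. There is no depth.
- env.job_done(): hands the job in; it is judged then, once.
The state is a dict: "t": time; "joints": joint angles; "qvel": joint speeds; "tau": joint torques, N m; "eef_pos": TCP position; "tcp_rot": TCP orientation; "ft_force": force on the tool from outside, world axes, zero at the start; "moment": the same for the moment, N m; "opening": opening from 0.0 (shut) to 1.0 (fully open); "grip_force": force on a finger pad.
Only numpy, scipy, OpenCV 4.12 (cv2) and the standard library are available. Lean on these libraries where they do the work, as an engineer would, in place of code of your own. Each camera call takes 0.05 s, during which the arm holds its last target. There are 200 camera calls.

## Working session

There is one attempt and no reset: what is moved stays moved. The work goes in short steps, Python scripts to look and compute and a shell command to move; the robot and the scene stay as the last step left them, time stands still between calls to the robot, and variables do not carry over. Pictures are saved under pics/ and viewed, at most 10 in all, crops included, and the job is handed in when it is done.

```bash
ls; mkdir -p pics; python3 - <<'E'
from cell import env
import cv2,numpy as np
for n in("scene","top"):
    r=env.read_camera(n);cv2.imwrite(f"pics/{n}0.png",r["img"]);print(n,r["K"].tolist(),np.round(r["pose"],4).tolist())
s=env.state();print(s)
E
```

```text
pics
scene [[396.82933957923836, 0.0, 319.034273131459], [0.0, 396.82933957923836, 199.23705505251587], [0.0, 0.0, 1.0]] [[0.4535, 0.7706, -0.4477, 1180.9897], [0.8912, -0.3969, 0.2197, -261.0153], [-0.0084, -0.4986, -0.8668, 1325.9468], [0.0, 0.0, 0.0, 1.0]]
top [[502.99080991223656, 0.0, 328.50680303194025], [0.0, 502.99080991223656, 197.6298334891606], [0.0, 0.0, 1.0]] [[0.0007, -0.9989, 0.0459, 473.4844], [-0.9998, 0.0002, 0.0182, 17.1535], [-0.0182, -0.0459, -0.9988, 1642.1744], [0.0, 0.0, 0.0, 1.0]]
{'t': 0.1, 'joints': array([-1.22257671e+00,  4.91482621e-01,  1.55941206e+00,  2.29082711e-05,
        1.09169535e+00, -1.05631915e-01]), 'qvel': array([ 1.58549603e-04,  3.08706015e-04, -1.00374125e-03, -3.24330372e-04,
        1.01430397e-03, -5.66500485e-05]), 'tau': array([ 1.94779474e-03, -6.13624263e+01, -2.58608544e+01,  6.93671568e-02,
        4.70286445e-02, -5.98020961e-05]), 'eef_pos': array([ 273.95540831, -561.52987594,  233.12241476]), 'tcp_rot': array([-3.14060298e+00, -1.25363643e-04,  4.53840902e-01]), 'ft_force': array([ 0.6994775 , -0.34080019, -0.26203009]), 'moment': array([-0.00017283, -0.00858634, -0.05713331]), 'grip_force': 0.0, 'opening': 0.9976530140357381}
```

View pics/top0.png

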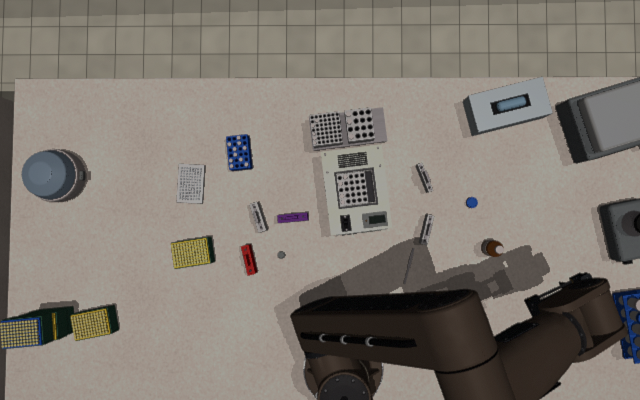

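View pics/scene0.png

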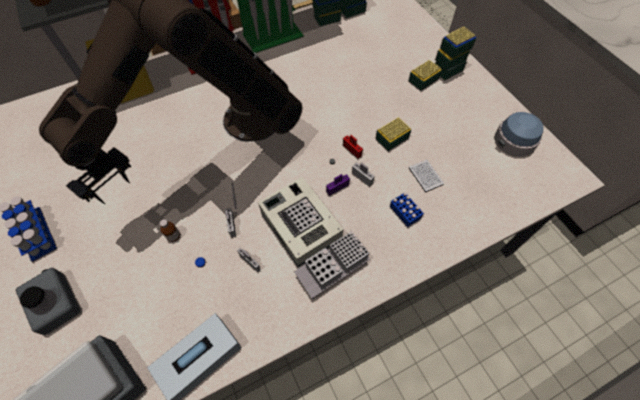

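```bash
python3 - <<'E'
import cv2,numpy as np
i=cv2.imread("pics/top0.png")
a=cv2.resize(i[100:250,300:450],(800,800)[:2],interpolation=cv2.INTER_CUBIC)
a=cv2.resize(i[135:247,305:445],None,fx=5,fy=5,interpolation=cv2.INTER_CUBIC)
cv2.imwrite("pics/c1.png",a)
b=cv2.resize(i[190:250,230:320],None,fx=6,fy=6,interpolation=cv2.INTER_CUBIC)
cv2.imwrite("pics/c2.png",b)
E
```

```text
(no output)
```

View pics/c1.png

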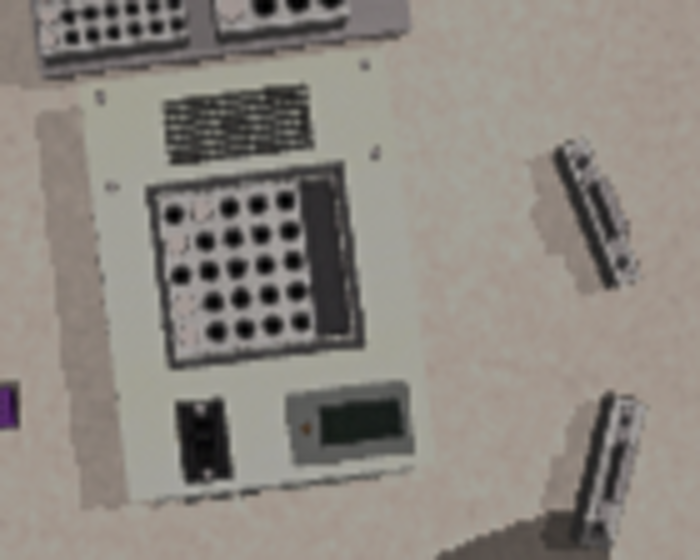

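View pics/c2.png

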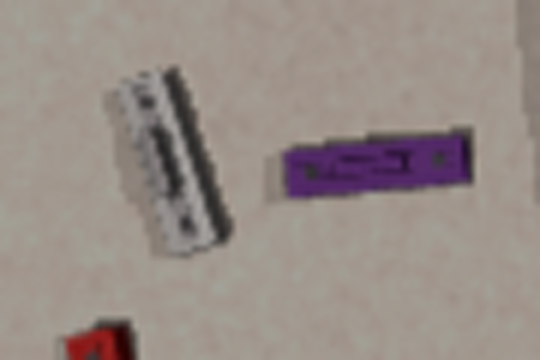

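```bash
cat > h.py <<'E'
import numpy as np,cv2
from cell import env
def ray(K,P,p,fish=False):
    x=(p[0]-K[0,2])/K[0,0];y=(p[1]-K[1,2])/K[1,1]
    if fish:
        t=np.hypot(x,y);k=np.sin(t)/t if t>1e-9 else 1;d=np.array([x*k,y*k,np.cos(t)])
    else: d=np.array([x,y,1.])
    return P[:3,3],P[:3,:3]@d
def at(K,P,p,z,fish=False):
    o,d=ray(K,P,p,fish);return (o+d*(z-o[2])/d[2])[:2]
def tool(tgt):
    """shift (tool x,y,z) to world target from measured pose"""
    from scipy.spatial.transform import Rotation as R
    s=env.state();return R.from_euler('xyz',s['tcp_rot']).inv().apply(np.array(tgt)-s['eef_pos']),s
E
python3 - <<'E'
from h import *
r=env.read_camera("top");K,P=r["K"],np.array(r["pose"])
c1=lambda u,v:(305+u/5-.4,135+v/5-.4)
c2=lambda u,v:(230+u/6-.4,190+v/6-.4)
for n,p,z in [("dTL",c1(83,93),95),("dTR",c1(385,55),95),("dBR",c1(425,468),95),("dBL",c1(130,503),95),
 ("rimTL",c1(147,187),95),("rimTR",c1(343,163),95),("rimBR",c1(364,347),95),("rimBL",c1(170,367),95),
 ("gapL",c1(302,182),95),("gapR",c1(336,180),95),("gapBL",c1(317,335),95),
 ("A",c1(600,210),60),("A1",c1(574,145),50),("A2",c1(627,278),50),("B",c1(617,468),60),("B1",c1(625,397),50),("B2",c1(596,540),50),
 ("C",c2(165,162),60),("C1",c2(145,75),50),("C2",c2(195,250),50),("purple",c2(380,165),50),("lev",c1(204,438),110)]:
    print(n,np.round(at(K,P,p,z),1))
E
```

```text
dTL [682.2  68.1]
dTR [ 705.5 -118.5]
dBR [ 450.8 -141.9]
dBL [429.2  38.9]
rimTL [623.8  28.5]
rimTR [638.5 -92.4]
rimBR [ 525.  -104.9]
rimBL [512.7  14.3]
gapL [626.8 -67.1]
gapR [628. -88.]
gapBL [532.4 -76.1]
A [ 612.4 -256.2]
A1 [ 654.6 -241.8]
A2 [ 570.2 -274.5]
B [ 450.4 -265.5]
B1 [ 495.  -272.6]
B2 [ 405.1 -253.7]
C [486.4 271.1]
C1 [532.5 283.6]
C2 [440.1 256.5]
purple [485.  158.9]
lev [469.1  -6.3]
```

```bash
python3 -m crank '[[38,-22,-7,2,95],[76,-44,-14,4,95],[114,-65,-20,6,95],[152,-87,-27,8,95],[190,-109,-33,10,95],[228,-131,-40,12,95],[266,-153,-47,15,95],[304,-174,-54,17,95],[342,-196,-60,19,95],[380,-218,-67,21,95]]'; python3 -m crank '[[0,0,0,0,95],[0,0,0,0,95]]'; python3 - <<'E'
from h import *
r=env.read_camera("wrist");cv2.imwrite("pics/w1.png",r["img"]);np.savez("w1.npz",K=r["K"],P=r["pose"]);print(r["K"],np.round(r["pose"],3))
print(env.state()['eef_pos'],env.state()['tcp_rot'])
cv2.imwrite("pics/w1b.png",cv2.resize(r["img"],(800,500),interpolation=cv2.INTER_CUBIC))
E
```

```text
t: 0.98
eef_pos: [506.0, -219.0, 296.9]
tcp_rot: [3.142, 0.0, 0.085]
ft_force: [1.3, -0.5, 0.6]
opening: 1.001
grip_force: 0.0
t: 1.15
eef_pos: [506.1, -219.2, 296.7]
tcp_rot: [3.141, -0.0, 0.091]
ft_force: [0.1, -0.3, -0.4]
opening: 1.001
grip_force: 0.0
[[309.70691629   0.         316.89330963]
 [  0.         309.70691629 201.6928675 ]
 [  0.           0.           1.        ]] [[ 9.10000e-02 -9.66000e-01 -2.43000e-01  5.75082e+02]
 [-9.96000e-01 -8.80000e-02 -2.20000e-02 -2.14031e+02]
 [-0.00000e+00  2.44000e-01 -9.70000e-01  4.47563e+02]
 [ 0.00000e+00  0.00000e+00  0.00000e+00  1.00000e+00]]
[ 505.4028469  -220.41481258  296.38255016] [3.14153534e+00 4.36256796e-04 8.95066209e-02]
```

View pics/w1b.png

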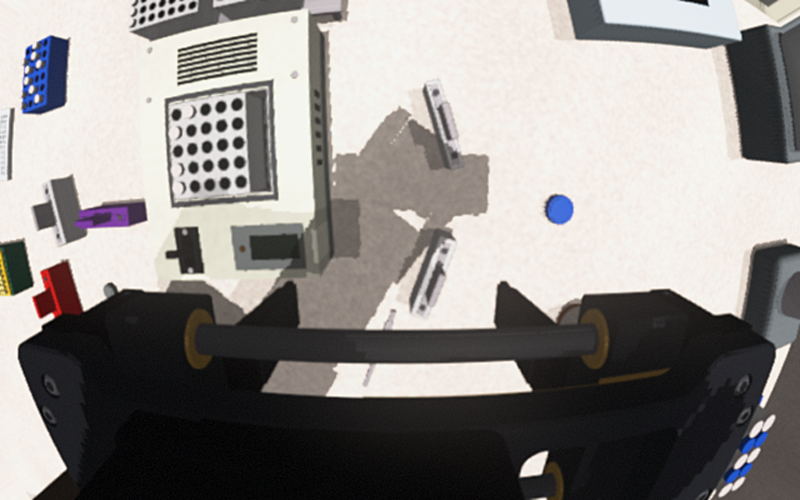

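```bash
python3 - <<'E'
import cv2
i=cv2.imread("pics/w1.png");cv2.imwrite("pics/w1c.png",cv2.resize(i[60:258,130:380],None,fx=3,fy=3,interpolation=cv2.INTER_CUBIC))
E
```

```text
(no output)
```

View pics/w1c.png

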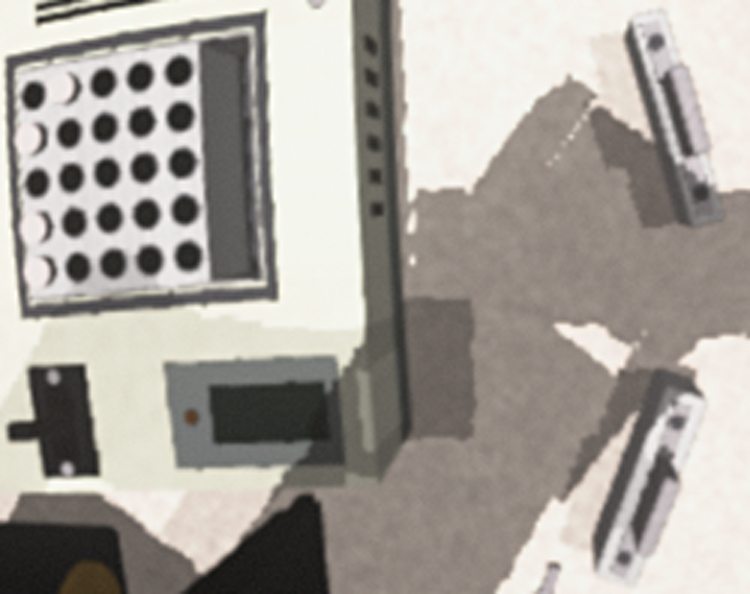

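```bash
python3 - <<'E'
from h import *
d=np.load("w1.npz");K,P=d["K"],d["P"]
f=lambda u,v,z:np.round(at(K,P,(130+(u+.5)/3-.5,60+(v+.5)/3-.5),z,True),1)
for n,u,v,z in [("blkTop",200,45,95),("blkBot",213,280,95),("w1",240,40,95),("w2",250,40,95),("w3",258,278,95),("w3b",248,278,95),
 ("frTL",6,58,95),("frTR",266,13,95),("frBR",276,297,95),("frBL",22,316,95),
 ("A1",628,25,50),("A2",662,12,50),("A3",720,192,50),("A4",685,202,50),
 ("B1",670,385,50),("B2",704,393,50),("B3",632,582,50),("B4",597,571,50),
 ("Atab1",664,70,88),("Atab2",687,64,88),("Atab3",710,148,88),
 ("Btab",668,462,88),("Btabend",650,553,88),("bez",65,420,98),("levtip",18,431,134),("dBRf",405,435,0)]:
    print(n,f(u,v,z))
E
```

```text
blkTop [627.8 -66.2]
blkBot [533.8 -78.5]
w1 [629.7 -83.2]
w2 [629.7 -87.5]
w3 [535.7 -97.8]
w3b [535.4 -93.5]
frTL [625.7  27.5]
frTR [640.7 -93. ]
frBR [ 528.6 -105.6]
frBL [514.3  13.5]
A1 [ 652.1 -235.1]
A2 [ 659.6 -249. ]
A3 [ 584.4 -281.1]
A4 [ 578.4 -266.5]
B1 [ 498.3 -268.7]
B2 [ 496.2 -284.2]
B3 [ 403.9 -262.6]
B4 [ 408.  -245.7]
Atab1 [ 628.5 -248.4]
Atab2 [ 632.  -257.1]
Atab3 [ 600.1 -269. ]
Btab [ 474.  -266.5]
Btabend [ 434.  -263.9]
bez [470.8  -9.6]
levtip [475.   -7.7]
dBRf [ 451.2 -146.2]
```

```bash
cat >> h.py <<'E'
def rect(img,K,P,c,yaw,z,w=60,h=44,s=6.6):
    """top-down view: columns along yaw, rows up=left(+y of yaw frame)"""
    X,Y=np.meshgrid((np.arange(int(w*s))/s-w/2),(h/2-np.arange(int(h*s))/s))
    c_,s_=np.cos(yaw),np.sin(yaw)
    W=np.stack([c[0]+c_*X-s_*Y,c[1]+s_*X+c_*Y,np.full(X.shape,float(z))],-1)
    p=(W-P[:3,3])@P[:3,:3]
    r=np.hypot(p[...,0],p[...,1]);t=np.arctan2(r,p[...,2])/np.maximum(r,1e-9)
    o=cv2.remap(img,(K[0,0]*t*p[...,0]+K[0,2]).astype(np.float32),(K[1,1]*t*p[...,1]+K[1,2]).astype(np.float32),cv2.INTER_CUBIC)
    for k in np.arange(-w//2,w/2,5): cv2.line(o,(int((k+w/2)*s),0),(int((k+w/2)*s),10 if k%10==0 else 5),(0,0,255),1)
    for k in np.arange(-h//2+2,h/2,5): cv2.line(o,(0,int((h/2-k)*s)),(14 if k%10==0 else 7,int((h/2-k)*s)),(0,0,255),1)
    return o
E
python3 - <<'E'
from h import *
d=np.load("w1.npz");K,P=d["K"],d["P"];i=cv2.imread("pics/w1.png")
a=rect(i,K,P,(613,-257),np.radians(22),50,110,44,3.6);b=rect(i,K,P,(452,-265),np.radians(-13),50,110,44,3.6)
c=rect(i,K,P,(486,271),np.radians(16.4),50,110,44,3.6);g=rect(i,K,P,(582,-83),.092,95,110,44,3.6)
cv2.imwrite("pics/m1.png",np.vstack([np.hstack([a,b]),np.hstack([c,g])]))
E
```

```text
(no output)
```

View pics/m1.png

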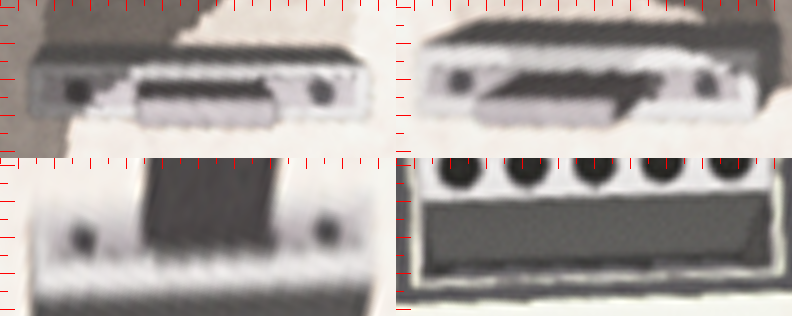

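```bash
python3 -m crank '[[-15,10,35,5,60],[-30,20,70,9,50],[-45,30,105,14,50],[-60,40,140,18,50],[-60,40,165,18,50],[-60,40,190,18,50],[-60,40,210,18,50],[-60,40,223,18,50],[-60,40,223,18,50],[-60,40,223,18,50]]'; python3 - <<'E'
from h import *
r=env.read_camera("wrist");i=cv2.resize(r["img"],(800,500));cv2.imwrite("pics/w2.png",i)
E
```

```text
t: 2.03
eef_pos: [448.2, -266.9, 73.2]
tcp_rot: [-3.141, 0.001, -0.228]
ft_force: [0.6, 0.4, 0.3]
opening: 0.528
grip_force: 0.0
```

View pics/w2.png

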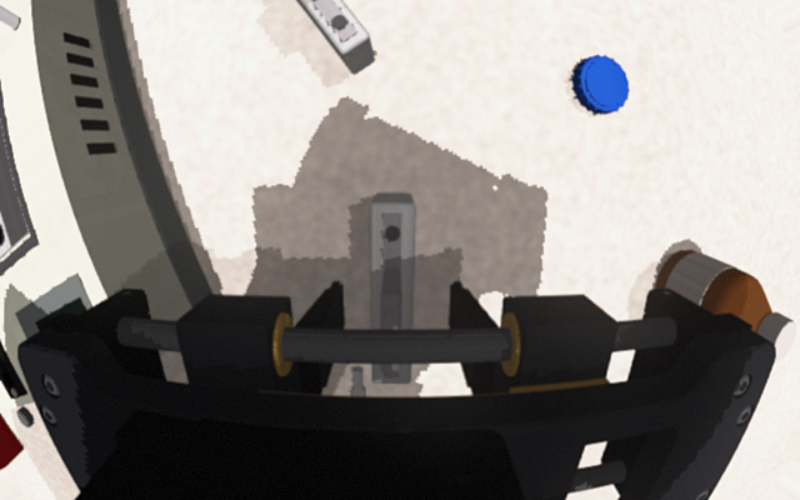

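```bash
python3 -m crank '[[0,0,0,0,8],[0,0,0,0,4],[0,0,0,0,4],[0,0,0,0,4],[0,0,0,0,4],[0,0,0,0,4],[0,0,0,0,4]]';  python3 -m crank '[[0,0,-10,0,4],[0,0,-30,0,4],[0,0,-60,0,4],[0,0,-95,0,4],[0,0,-130,0,4],[0,0,-130,0,4],[0,0,-130,0,4]]'; python3 - <<'E'
from h import *
r=env.read_camera("wrist");cv2.imwrite("pics/w3.png",r["img"]);np.savez("w3.npz",K=r["K"],P=r["pose"])
# gap centre estimate: in heater frame, wall y=-55, width 23
g=np.array([576.9,-92.6])+11.5*np.array([-.092,.996]);print(g);print(tool((*g,205)))
E
```

```text
t: 2.67
eef_pos: [449.1, -266.0, 73.7]
tcp_rot: [3.141, -0.0, -0.227]
ft_force: [0.5, 0.4, -0.0]
opening: 0.091
grip_force: 0.1
t: 3.25
eef_pos: [449.3, -266.2, 205.5]
tcp_rot: [3.14, -0.003, -0.227]
ft_force: [-0.5, 1.0, -3.6]
opening: 0.082
grip_force: 30.0
[575.842 -81.146]
(array([  82.30036517, -208.53410112,   -1.15452372]), {'t': 3.3, 'joints': array([-6.61454454e-01,  3.80308228e-01,  1.84647799e+00, -6.77906975e-05,
        9.14158616e-01,  1.13624570e+00]), 'qvel': array([ 6.48627700e-04,  3.62348616e-02,  2.20669898e-02,  1.14700062e-05,
       -5.49217375e-03,  2.07953936e-03]), 'tau': array([ 6.24109525e-02, -5.44442868e+01, -2.47866136e+01,  5.71391091e-02,
        2.59823876e-02,  1.00621779e-03]), 'eef_pos': array([ 448.74717251, -265.82619185,  203.86601289]), 'tcp_rot': array([ 3.14127119e+00, -5.64989780e-04, -2.26862371e-01]), 'ft_force': array([ 0.18054891,  0.69540401, -2.80393505]), 'moment': array([0.05638285, 0.03017318, 0.00093931]), 'grip_force': 29.999634325504303, 'opening': 0.08288776693215512})
```

```bash
python3 -m crank '[[10,-26,0,-3,4],[20,-52,0,-6,4],[30,-78,0,-9,4],[40,-104,0,-12,4],[50,-130,0,-15,4],[60,-156,0,-18,4],[71,-182,0,-18.2,4],[82,-208,8,-18.2,4],[82,-208,16,-18.2,4],[82,-208,22,-18.2,4]]'; python3 -m crank '[[0,0,0,0,4],[0,0,0,0,4],[0,0,0,0,4]]'; python3 - <<'E'
from h import *
r=env.read_camera("wrist");i=r["img"];cv2.imwrite("pics/w4.png",i);K,P=r["K"],np.array(r["pose"]);np.savez("w4.npz",K=K,P=P)
s=env.state();print(s['eef_pos'],s['tcp_rot'])
# gap view at deck height, tool-aligned, plus bar front end at its top height, side by side raw crop
t=s['eef_pos'];y=s['tcp_rot'][2]
g=rect(i,K,P,t[:2]+20*np.array([np.cos(y),np.sin(y)]),y,95,110,60,7)
cv2.imwrite("pics/w4g.png",g)
raw=cv2.resize(i[100:260,200:440],None,fx=3.2,fy=3.2,interpolation=cv2.INTER_CUBIC)
cv2.imwrite("pics/w4r.png",raw)
E
```

```text
t: 4.13
eef_pos: [575.2, -80.5, 179.0]
tcp_rot: [-3.14, 0.004, 0.093]
ft_force: [0.0, 0.1, -3.2]
opening: 0.082
grip_force: 30.0
t: 4.38
eef_pos: [575.3, -82.7, 181.5]
tcp_rot: [-3.142, 0.0, 0.09]
ft_force: [-0.0, -0.3, -2.2]
opening: 0.08
grip_force: 30.0
[575.43405707 -82.64819611 181.77905994] [ 3.14143836e+00 -3.51460545e-05  8.95447141e-02]
```

View pics/w4r.png

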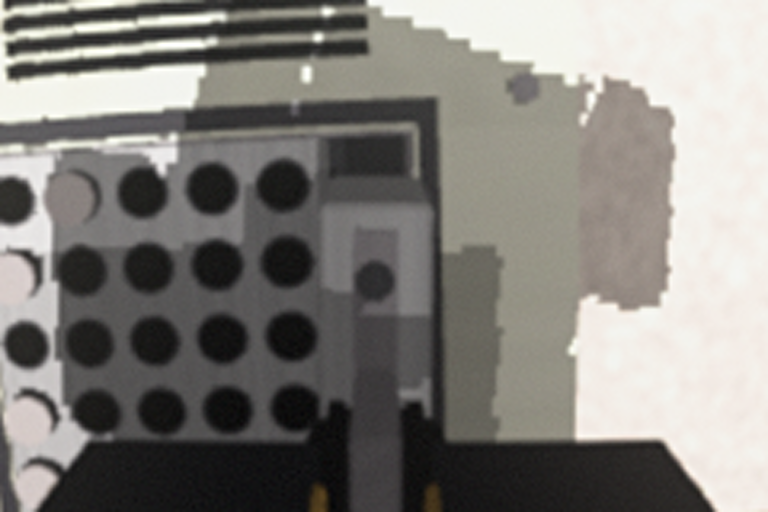

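```bash
python3 - <<'E'
from h import *
d=np.load("w4.npz");K,P=d["K"],d["P"]
s=env.state();y=s['tcp_rot'][2];c,q=np.cos(y),np.sin(y)
def f(u,v,z):
    w=at(K,P,(200+(u+.5)/3.2-.5,100+(v+.5)/3.2-.5),z,True)-s['eef_pos'][:2];return np.round([c*w[0]+q*w[1],-q*w[0]+c*w[1]],1)
for n,u,v,z in [("barTL",321,204,158.3),("barTR",433,204,158.3),("barbL",331,178,110),("barbR",424,178,110),("blk",327,138,95),("blkfar",322,150,95),("wall",408,138,95),("wall_out",417,138,95),("wallnear",413,170,95),("farin",370,136,95),("farout",370,126,95),("frameout",438,98,95),("hole",375,280,158.3)]: print(n,f(u,v,z))
i=cv2.cvtColor(cv2.imread("pics/w4.png"),6)
for r in (143,146,149): print(r,i[r,294:342].tolist())
print(i[125:170,315].tolist())
E
```

```text
barTL [47.5  8.5]
barTR [ 47.5 -11.3]
barbL [47.4  8.9]
barbR [ 47.4 -12. ]
blk [55.6 10.4]
blkfar [52.7 11.6]
wall [55.6 -8.9]
wall_out [ 55.6 -11. ]
wallnear [ 47.9 -10.1]
farin [56.1  0.2]
farout [58.5  0.2]
frameout [ 65.2 -16. ]
hole [33.8 -1.1]
143 [107, 107, 112, 115, 116, 101, 85, 78, 70, 62, 60, 58, 57, 55, 49, 48, 49, 50, 50, 49, 46, 46, 46, 48, 50, 47, 48, 49, 47, 48, 46, 53, 64, 78, 94, 127, 122, 69, 52, 57, 53, 58, 77, 115, 145, 152, 152, 151]
146 [128, 124, 124, 126, 121, 100, 84, 79, 71, 53, 50, 52, 54, 49, 44, 43, 44, 43, 43, 43, 44, 41, 44, 45, 43, 44, 45, 44, 46, 44, 46, 50, 58, 75, 87, 118, 119, 69, 52, 54, 56, 55, 74, 111, 143, 149, 150, 149]
149 [126, 125, 123, 125, 118, 97, 83, 79, 71, 54, 51, 53, 49, 48, 45, 39, 41, 44, 42, 40, 42, 45, 43, 42, 46, 43, 43, 45, 45, 44, 47, 47, 62, 73, 84, 116, 119, 73, 50, 55, 52, 54, 74, 108, 143, 153, 152, 153]
[146, 145, 147, 148, 151, 137, 91, 58, 56, 56, 56, 53, 58, 90, 125, 123, 92, 66, 46, 44, 44, 41, 42, 45, 45, 42, 42, 43, 40, 49, 68, 76, 78, 76, 76, 76, 75, 77, 94, 107, 115, 122, 125, 123, 125]
```

```bash
python3 -m crank '[[4,-0.5,0,-1,4],[8,-1.1,0,-1.75,4],[8,-1.1,5,-1.75,4],[8,-1.1,9,-1.75,4],[8,-1.1,9,-1.75,4]]'; python3 -m crank '[[0,0,1.5,0,4],[0,0,3,0,4],[0,0,4.5,0,4],[0,0,6,0,4],[0,0,7.5,0,4],[0,0,7.5,0,4]]'
```

```text
t: 4.85
eef_pos: [583.1, -79.9, 171.5]
tcp_rot: [-3.141, 0.002, 0.121]
ft_force: [-0.3, -0.1, -2.7]
opening: 0.083
grip_force: 30.0
t: 5.35
eef_pos: [583.6, -80.2, 164.9]
tcp_rot: [3.141, -0.0, 0.121]
ft_force: [0.3, -1.6, -2.6]
opening: 0.085
grip_force: 30.0
```

```bash
python3 -m crank '[[0,0,2,0,4],[0,0,4,0,4],[0,0,6,0,4],[0,0,8,0,4],[0,0,10,0,4],[0,0,10,0,4]]'
```

```text
t: 5.85
eef_pos: [583.6, -80.1, 154.7]
tcp_rot: [3.141, 0.0, 0.121]
ft_force: [1.6, -3.1, -4.5]
opening: 0.085
grip_force: 30.0
```

```bash
python3 -m crank '[[0,0.4,0,0,4],[0,0.7,3,0,4],[0,0.7,6,0,4],[0,0.7,9,0,4],[0,0.7,12,0,4],[0,0.7,15,0,4],[0,0.7,15,0,4]]'; python3 -m crank '[[0,0,3,0,4],[0,0,6,0,4],[0,0,9,0,4],[0,0,12,0,4],[0,0,15,0,4],[0,0,15,0,4]]'
```

```text
t: 6.43
eef_pos: [583.4, -80.6, 139.3]
tcp_rot: [-3.141, 0.001, 0.121]
ft_force: [-0.1, -0.1, -2.1]
opening: 0.083
grip_force: 30.0
t: 6.93
eef_pos: [583.4, -80.7, 124.4]
tcp_rot: [-3.141, 0.001, 0.121]
ft_force: [0.3, 0.0, -2.7]
opening: 0.08
grip_force: 30.0
```

Free at 51 mm; check the lateral play on the way down, then seat.

```bash
python3 -m crank '[[0,0.8,0,0,4],[0,1.5,0,0,4],[0,1.5,0,0,4]]'; python3 -m crank '[[0,-0.7,0,0,4],[0,-1.5,0,0,4],[0,-1.5,0,0,4]]'; python3 -m crank '[[0,0,1.5,0,4],[0,0,3,0,4],[0,0,4.5,0,4],[0,0,6,0,4],[0,0,6,0,4]]'
```

```text
t: 7.18
eef_pos: [583.9, -82.1, 125.1]
tcp_rot: [-3.141, -0.0, 0.121]
ft_force: [0.9, 1.8, -2.6]
opening: 0.081
grip_force: 30.0
t: 7.43
eef_pos: [583.7, -80.6, 125.2]
tcp_rot: [3.141, -0.0, 0.121]
ft_force: [-1.1, 0.2, -2.1]
opening: 0.082
grip_force: 30.0
t: 7.85
eef_pos: [583.6, -80.7, 118.8]
tcp_rot: [-3.142, 0.0, 0.121]
ft_force: [-0.8, 0.7, -3.2]
opening: 0.085
grip_force: 30.0
```

```bash
python3 -m crank '[[0,0,0.5,0,4],[0,0,1,0,4],[0,0,1,0,4]]'; python3 -m crank '[[0,0,0.5,0,4],[0,0,1,0,4],[0,0,1,0,4]]'
```

```text
t: 8.1
eef_pos: [583.8, -80.7, 118.7]
tcp_rot: [3.141, -0.0, 0.121]
ft_force: [-0.7, 0.5, 4.6]
opening: 0.084
grip_force: 30.0
t: 8.35
eef_pos: [583.8, -80.7, 118.7]
tcp_rot: [3.141, -0.001, 0.121]
ft_force: [-4.0, 1.6, 13.8]
opening: 0.075
grip_force: 30.0
```

```bash
python3 -m crank '[[0,0,-1,0,20],[0,0,-1,0,30],[0,0,-1,0,30],[0,0,-1,0,30],[0,0,-15,0,30],[0,0,-40,0,30],[0,0,-65,0,30],[0,0,-90,0,30],[0,0,-92,0,30]]'; python3 -m crank '[[-18,-22,0,0,10],[-36,-44,0,0,0],[-54,-66,0,0,0],[-73,-88,0,0,0],[-73,-88,0,0,0],[-73,-88,0,0,0]]'; python3 - <<'E'
from h import *
r=env.read_camera("wrist");i=r["img"];K,P=r["K"],np.array(r["pose"]);np.savez("w5.npz",K=K,P=P);cv2.imwrite("pics/w5.png",i)
s=env.state();print(s['eef_pos'],s['tcp_rot'])
r2=env.read_camera("scene")["img"]
a=cv2.resize(i,(800,500));b=cv2.resize(r2[165:280,240:360],None,fx=2,fy=2,interpolation=cv2.INTER_CUBIC)
a[-b.shape[0]:,:b.shape[1]]=b
t=env.read_camera("top")["img"][150:245,300:400];t=cv2.resize(t,None,fx=2.4,fy=2.4,interpolation=cv2.INTER_CUBIC);a[-t.shape[0]:,-t.shape[1]:]=t
cv2.imwrite("pics/v10.png",a)
E
```

```text
t: 9.1
eef_pos: [585.1, -81.0, 213.2]
tcp_rot: [3.139, -0.006, 0.121]
ft_force: [1.5, -0.1, 0.8]
opening: 0.317
grip_force: 0.0
t: 9.6
eef_pos: [500.0, -1.5, 209.0]
tcp_rot: [3.142, 0.0, 0.123]
ft_force: [-0.1, 0.6, 0.6]
opening: 0.01
grip_force: 0.0
[500.8085845   -2.07825575 208.9993325 ] [ 3.14133620e+00 -4.18657926e-04  1.21998192e-01]
```

View pics/v10.png

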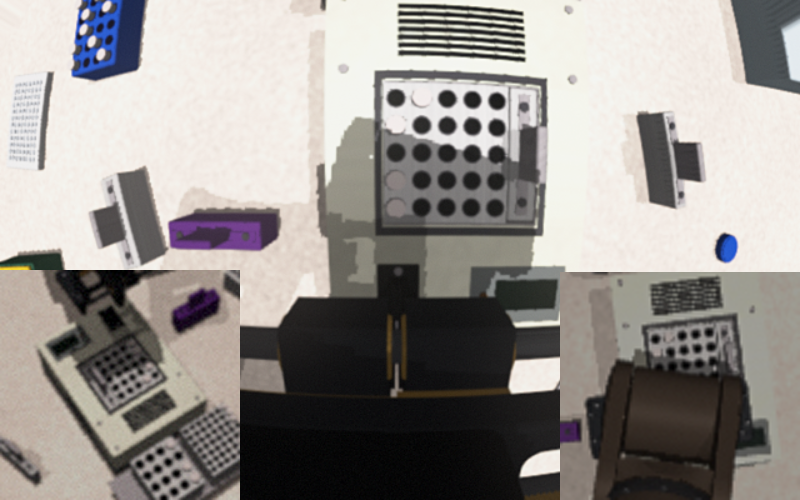

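```bash
python3 -m crank '[[0,0,20,0,0],[0,0,40,0,0],[0,0,55,0,0],[0,0,67,0,0],[0,0,78,0,0],[0,0,78,0,0],[0,0,78,0,0]]'; python3 -m crank '[[-3,0,0,0,0],[-6,0,0,0,0],[-9,0,0,0,0],[-12,0,0,0,0],[-15,0,0,0,0],[-15,0,0,0,0]]'
```

```text
t: 10.33
eef_pos: [500.9, -2.7, 130.6]
tcp_rot: [-3.141, 0.001, 0.121]
ft_force: [0.0, 0.4, 0.6]
opening: 0.003
grip_force: 0.0
t: 10.83
eef_pos: [485.4, -4.1, 131.5]
tcp_rot: [3.141, -0.001, 0.121]
ft_force: [-0.0, -0.4, 0.3]
opening: 0.005
grip_force: 0.0
```

```bash
python3 -m crank '[[-1,0,0,0,0],[-2,0,0,0,0],[-3,0,0,0,0],[-4,0,0,0,0],[-4,0,0,0,0]]';python3 -m crank '[[-1,0,0,0,0],[-2,0,0,0,0],[-3,0,0,0,0],[-4,0,0,0,0],[-4,0,0,0,0]]'
```

```text
t: 11.25
eef_pos: [481.8, -4.5, 131.2]
tcp_rot: [3.141, -0.001, 0.121]
ft_force: [2.8, 0.0, 0.7]
opening: 0.005
grip_force: 1.1
t: 11.67
eef_pos: [477.6, -5.0, 131.1]
tcp_rot: [3.141, 0.0, 0.121]
ft_force: [3.6, 0.7, 1.5]
opening: 0.004
grip_force: 1.8
```

Lever moving at ~4 N; continue to the stop.

```bash
python3 -m crank '[[-1,0,0,0,0],[-2,0,0,0,0],[-3,0,0,0,0],[-3,0,0,0,0]]';python3 -m crank '[[-1,0,0,0,0],[-2,0,0,0,0],[-2,0,0,0,0]]'
```

```text
t: 12.0
eef_pos: [474.9, -5.3, 131.1]
tcp_rot: [3.141, -0.001, 0.121]
ft_force: [4.9, 0.3, -0.1]
opening: 0.006
grip_force: 2.1
t: 12.25
eef_pos: [474.2, -5.6, 131.4]
tcp_rot: [3.141, -0.004, 0.121]
ft_force: [9.7, 2.1, -0.4]
opening: 0.001
grip_force: 4.4
```

```bash
python3 -m crank '[[-1,0,0,0,0],[-2,0,0,0,0],[-2,0,0,0,0]]'
```

```text
t: 12.5
eef_pos: [473.6, -5.9, 131.8]
tcp_rot: [3.14, -0.007, 0.121]
ft_force: [15.4, 3.8, -0.3]
opening: 0.006
grip_force: 6.8
```

```bash
python3 -m crank '[[6,0,0,0,0],[12,0,0,0,0],[12,0,-20,0,0],[12,0,-40,0,0],[0,0,-40,0,0],[-22,0,-40,0,0],[-42,0,-40,0,0],[-42,0,-40,0,0]]';python3 -m crank '[[0,0,15,0,0],[0,0,30,0,0],[0,0,40,0,0],[0,0,40,0,0]]'; python3 -m crank '[[3,0,0,0,0],[6,0,0,0,0],[9,0,0,0,0],[12,0,0,0,0],[15,0,0,0,0],[18,0,0,0,0],[21,0,0,0,0],[21,0,0,0,0]]'
```

```text
t: 13.17
eef_pos: [425.2, -10.6, 170.6]
tcp_rot: [-3.14, 0.005, 0.121]
ft_force: [0.8, -0.3, 0.3]
opening: 0.007
grip_force: 0.0
t: 13.5
eef_pos: [428.2, -10.7, 129.4]
tcp_rot: [-3.14, 0.004, 0.121]
ft_force: [0.3, 0.2, 1.2]
opening: 0.005
grip_force: 0.0
t: 14.17
eef_pos: [450.7, -8.3, 131.2]
tcp_rot: [3.141, -0.001, 0.121]
ft_force: [0.1, -0.3, -0.2]
opening: 0.006
grip_force: 0.0
```

```bash
python3 -m crank '[[1,0,0,0,0],[2,0,0,0,0],[3,0,0,0,0],[3,0,0,0,0]]';python3 -m crank '[[1,0,0,0,0],[2,0,0,0,0],[3,0,0,0,0],[3,0,0,0,0]]'
```

```text
t: 14.5
eef_pos: [453.1, -8.0, 131.1]
tcp_rot: [3.141, -0.0, 0.121]
ft_force: [-1.3, 0.3, 0.8]
opening: 0.008
grip_force: 0.4
t: 14.83
eef_pos: [455.8, -7.6, 131.0]
tcp_rot: [-3.142, 0.001, 0.121]
ft_force: [-2.9, -0.5, 1.4]
opening: 0.005
grip_force: 1.6
```

```bash
python3 -m crank '[[1,0,0,0,0],[2,0,0,0,0],[3,0,0,0,0],[3,0,0,0,0]]';python3 -m crank '[[1,0,0,0,0],[2,0,0,0,0],[3,0,0,0,0],[3,0,0,0,0]]';python3 -m crank '[[1,0,0,0,0],[2,0,0,0,0],[2,0,0,0,0]]'
```

```text
t: 15.17
eef_pos: [459.0, -7.2, 131.0]
tcp_rot: [3.142, 0.0, 0.121]
ft_force: [-3.1, -0.4, 2.1]
opening: 0.005
grip_force: 1.8
t: 15.5
eef_pos: [461.8, -6.9, 130.9]
tcp_rot: [-3.142, 0.0, 0.121]
ft_force: [-4.1, -1.0, -1.2]
opening: 0.009
grip_force: 1.5
t: 15.75
eef_pos: [462.6, -6.7, 130.7]
tcp_rot: [-3.141, 0.003, 0.122]
ft_force: [-9.2, -2.6, 1.6]
opening: 0.007
grip_force: 4.3
```

```bash
python3 -m crank '[[1,0,0,0,0],[2,0,0,0,0],[2,0,0,0,0]]';python3 -m crank '[[-4,0,0,0,0],[-10,0,0,0,0],[-16,0,0,0,0],[-20,0,-20,0,0],[-20,0,-50,0,0],[-20,0,-85,0,0],[-20,0,-120,0,0],[-20,0,-120,0,0],[-20,0,-120,0,0]]'; python3 - <<'E'
from h import *
r=env.read_camera("wrist");i=r["img"];K,P=r["K"],np.array(r["pose"]);cv2.imwrite("pics/w6.png",i)
s=env.state();print(s['t'],s['eef_pos'])
# predicted lever tip pixels for several lever angles
H=np.array([469.,-6,97]);y=.121
def px(w):
    p=P[:3,:3].T@(w-P[:3,3]);q=np.hypot(*p[:2]);t=np.arctan2(q,p[2])/q;return K[0,0]*t*p[0]+K[0,2],K[1,1]*t*p[1]+K[1,2]
for a in(-.5,0,.5):
    w=H+np.array([np.cos(y)*37*np.sin(a),np.sin(y)*37*np.sin(a),37*np.cos(a)]);print(a,np.round(px(w),1))
g=cv2.cvtColor(i,6);u=int(px(H)[0]);v=int(px(H)[1]);print(u,v)
print(g[v-70:v+40:3,u-24:u+26:4])
E
```

```text
t: 16.0
eef_pos: [463.1, -6.5, 130.5]
tcp_rot: [-3.141, 0.007, 0.122]
ft_force: [-15.7, -5.4, 5.2]
opening: 0.004
grip_force: 8.4
t: 16.75
eef_pos: [446.5, -8.9, 252.6]
tcp_rot: [3.14, -0.005, 0.121]
ft_force: [-0.6, 0.4, -1.4]
opening: 0.003
grip_force: 0.0
16.8 [445.92970186  -8.82003783 251.2461143 ]
-0.5 [315.3 197.3]
0 [315.3 178.9]
0.5 [315.3 158.4]
315 172
[[150 153 155  60 171 218 239 233 236 232  72  70 232]
 [154 154 154  60 106 136 134 240 238 128  48  46 158]
 [152 151 151  61 107 139 136 136 126  66  48  45 144]
 [152 154 151  66 113 113 139 129 134 113  41  40 116]
 [149 149 152  63 118 116 125 129 134 131 124 124 127]
 [150 148 148  59 119 128 128 128 131 127 128 130 126]
 [148 147 145  58 131 125 124 126 127 129 127 129 130]
 [146 147 145  71  58  57  57  55  57  57  55  56  58]
 [149 146 143  77  76  74  77  79  75  76  74  74  78]
 [147 148 144 147 147 148 149 149 152 150 151 149 148]
 [142 147 145 146 147 145 146 147 147 148 150 146 149]
 [145 146 145 146 146 146 142 141 145 149 146 147 146]
 [144 147 144 143 143 144 144 144 146 147 146 147 144]
 [143 145 144 147 1
[... 601 characters left out ...]
39  36  30  31  30  31  36  53 145 142]
 [105 104 105  42  33  33  30  29  30  34  54 147 142]
 [104 106 105  40  34  28  31  27  30  34  53 142 142]
 [102 104 108  39  34  32  31  30  32  32  56 142 140]
 [106 106 104  40  33  28  28  27  28  34  58 141 143]
 [108 105 105  41  33  33  35  33  30  34  63 143 144]
 [105 106 103  45  34  31  66  66  34  34  62 145 146]
 [105 107 105  43  28  32  50  42  29  32  66 146 144]
 [106 106 106 104 105 103 102 100 142 146 141 148 143]
 [104 104 103 104 105 102 102 100 144 142 145 144 147]
 [ 91  94 120 119 120 127 125 120 128 127 124 135 132]
 [101 103 133 136 129 139 143 131 135 134 136 136 140]
 [ 97 130 134 133 132 141 136 142 133 137 135 137 136]]
```

```bash
python3 -c "
from cell import env
print(env.job_done())"
```

```text
the job is handed in; nothing more can be done
None
```

The job is handed in: bar_21 is lowered fully to the floor of the gap, where it has only about 2 mm of play. bar_16 and bar_26 were left on the bench. I did not try either of them: I picked bar_21 from the gap width measured in the camera images (about 23 mm). The lever was pushed to the off stop and then the on stop; I judged both by the rise in force, as the last picture could not show the lever clearly. No verdict came back at hand-in.

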